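# Close a small gear case with its slotted cover and wing nut

## Task

Close the small open gear case on the bench: lay the flat metal cover with the long slot over the wing nut on the case's centre stud so that it lies flat on the rim and squarely along the case, then turn the wing nut clockwise (seen from above) a little under a quarter turn until it is snug against its stop. The other cover, with only a small round hole, does not belong here.

Things in the scene. Friction and masses are not known exactly. Their poses are not given: they have to be found in the camera images.
- cover_mid (a point): centre (half-way up, mid-slot) of the right cover: loose flat aluminium plate 110 (x) x 56 (y) x 10 mm, 0.16 kg, flat on the worktop, with a through slot 54 mm long (x) and 20 mm wide (y). z up. Grasp from above across the 56 mm. A second plate of the same outer size with only a 14 mm round hole is the wrong one; either may lie in either place.
- gear_case: grey gear case fixed to the worktop: open-topped box 100 (x) x 52 (y) x 60 mm high, flanged feet at both ends (136 mm over them), shaft stub out of its +x end to 78 mm from the centre. Origin: centre of its underside, on the worktop; z up. A centre stud on the z axis carries the wing nut. Seated, the cover's centre is 65 mm above the origin, its length along x.
- wing_nut_mid (a point): centre of the steel wing nut on the stud: two upright wings in line, a blade 44 mm long (x), 10 mm thick (y), 24 mm high. Loose, its underside is 74 mm above the case's underside; it passes through the cover's slot (5 mm room all round) and is then gripped across its 10 mm above the cover. At its stop its underside is 1 mm above the cover's top.
- wing_nut (a joint): wing nut angle, rad: 0 = loose, wings along the case's x, in line with the cover's slot; grows clockwise seen from above to the stop at 1.4 = snug, wings across the case, trapping the cover. Starts between 0 and 0.1. Friction 0.05 N m holds it where it is left; it sinks 3 mm over the whole turn.

How it is judged:
On the way, in this order (a step that is already met when the one before it is completed fails the run):
1. the slotted cover lies flat on the case's rim, over the still loose wing nut (horizontal distance between cover_mid and gear_case below 0.012 m and z of cover_mid in the frame of gear_case between 0.061 and 0.068 m and angle between cover_mid's own z axis and vertical below 0.06 rad and angle between the x axis of cover_mid and the x axis of gear_case, either way round below 0.26 rad and value of joint wing_nut below 0.6 rad), for 0.2 s.
2. the wing nut is turned clockwise until snug, with the cover in place (horizontal distance between cover_mid and gear_case below 0.012 m and z of cover_mid in the frame of gear_case between 0.061 and 0.068 m and angle between cover_mid's own z axis and vertical below 0.06 rad and angle between the x axis of cover_mid and the x axis of gear_case, either way round below 0.26 rad and value of joint wing_nut above 1.2 rad), for 0.2 s.
At the end, for the whole second after the job is handed in: The slotted cover lies flat on the gear case's rim (its centre 61 to 68 mm above the case's underside, tilt under 0.06 rad), centred on the case within 12 mm and along it within 0.26 rad (15 degrees), and the wing nut is turned past 1.2 rad (all of step 2); the robot touches nothing.
It also fails if it takes over 45 s, if anything falls off the work surface, if the arm or the gripper's body presses on something with over 40 N, if the wrist force passes 120 N, or if a joint passes its speed limit or range.

## Robot

A 7-joint arm with a two-finger parallel gripper is mounted at the origin on a cart in front of the work surface, level with it; the furniture and walls round the work are solid. World frame = base frame: x ahead of the robot, y to its left, z up, the work surface at z = 0. Lengths are in m, angles in rad, forces in N, time in s.
With the tool pointing down it reaches from about 0.35 to 0.9 m from the base axis. Payload 19.9 kg.
Tool frame: the origin (TCP) lies midway between the tips of the shut fingers; the grasp point (between the pads) lies 19 mm behind it; z points along the fingers, y is the line along which they close (so a half turn about z gives the same grasp; the last joint's range is limited). The gripper opens to 85 mm and grips with 20 to 120 N. Pads are 22 mm wide; open, the fingers measure 114 mm over their backs; the gripper's body (76 mm by 85 mm) begins 54 mm behind the grasp point. The pads swing forward as they close: fully open they stand 13 mm farther back than shut.
Start: joints at [1.155, 0.417, -0.01, 1.614, 0.005, 1.111, -0.053], TCP at [0.229, -0.582, 0.231] pointing down, gripper open.
Joint ranges: [-2.81, 2.81], [-0.39, 2.02], [-1.27, 1.25], [0.06, 2.57], [-1.19, 4.33], [0.19, 2], [-2.82, 2.82]. Speed limits (rad/s): [1.89, 1.89, 2.39, 2.39, 3.01, 3.01, 3.01].

## Interface

Orientations are given as a unit quaternion [w, x, y, z].
In Python, from plant import arm gives the robot as it stands.
- The arm moves only by the shell command python3 -m inch 'ROWS' [FORCE]. ROWS is JSON, one flat list of numbers, 7 for each row, row after row: the shift along the world's x, y, z in mm, then the turn, a rotation vector about the world's x, y, z in rad, then the gripper command: -1 is fully open, 1 is shut, values between are in proportion. A call has exactly 5 rows; each row is the pose to reach, as a shift and turn from the pose commanded when the call began; what a row does not reach only later rows make up. A row lasts 1/10 s, in which the tool goes at most 50 mm and 8.59 degrees, less where a joint would pass 70% of its speed; a pose out of reach is approached as far as the arm can. A call with a gripper value outside its range is refused whole. The fingers move at their own pace and stop on an object; FORCE is the grip in N (left out, the last holds). Time passes only in rows, so rows that repeat a pose let the fingers close, or fill a call up. It gives the time, the measured TCP pose, the force, the opening and the grip force at its end, in the units of the state.
- arm.read_state(): the state, without advancing time (a new reading comes with each control period).
- arm.get_image(name): name is "scene" or "top" or "wrist"; returns a dict with "img" (420x560x3 uint8, blue, green, red), "depth" (420x560 float32, m along the optical axis (not along the pixel's ray), 0 where there is no reading), "fov_y" (degrees; the focal length in pixels is half the picture's height over the tangent of half this angle, whatever the lens; pixels are square), "cx", "cy" (the principal point, pixels), "D" ([k1, k2, p1, p2, k3] as OpenCV has them; the pictures are not rectified), "T" (4x4, takes a point from camera to world coordinates). Camera axes: x right, y down, z forward; pixel columns grow to the right and rows downward; lengths in m; the calibration is good to about 2 mm. A picture is of the moment at which its call begins.
- arm.sign_off(): hands the job in; it is judged then, once.
The state is a dict: "clock": time; "joint_pos": joint angles; "dq": joint speeds; "joint_efforts": joint torques, N m; "position": TCP position; "orientation": TCP orientation; "wrist_force": force on the tool from outside, world axes, zero at the start; "wrist_torque": the same for the moment, N m; "finger_gap": opening from 0.0 (shut) to 1.0 (fully open); "gripper_force": force on a finger pad.
Only numpy, scipy, OpenCV 4.12 (cv2) and the standard library are available. Lean on these libraries where they do the work, as an engineer would, in place of code of your own. Each camera call takes 0.05 s, during which the arm holds its last target. There are 200 camera calls.

## Working session

There is one attempt and no reset: what is moved stays moved. The work goes in short steps, Python scripts to look and compute and a shell command to move; the robot and the scene stay as the last step left them, time stands still between calls to the robot, and variables do not carry over. Pictures are saved under pics/ and viewed, at most 10 in all, crops included, and the job is handed in when it is done.

```bash
mkdir -p pics
python3 - <<'E'
from plant import arm
import cv2,numpy as np,pickle
s=arm.read_state(); print({k:np.round(v,3) for k,v in s.items()})
d={n:arm.get_image(n) for n in("scene","top")}
pickle.dump(d,open("a.pkl","wb"))
for n in d:
    cv2.imwrite(f"pics/{n}0.png",d[n]["img"]); print(n,d[n]["fov_y"],d[n]["cx"],d[n]["cy"],d[n]["D"],np.round(d[n]["T"],3).tolist())
E
```

```text
{'clock': np.float64(0.0), 'joint_pos': array([ 1.154,  0.418, -0.01 ,  1.614,  0.005,  1.111, -0.053]), 'dq': array([ 0.001,  0.001,  0.001,  0.002,  0.001, -0.   , -0.001]), 'joint_efforts': array([ 0.0000e+00, -8.6446e+01,  6.7900e-01, -4.3490e+01,  1.9000e-02,
        7.0000e-03,  0.0000e+00]), 'position': array([ 0.229, -0.581,  0.231]), 'orientation': array([-0.001,  0.982,  0.186, -0.   ]), 'wrist_force': array([-0.523, -0.317,  0.198]), 'wrist_torque': array([-0.   , -0.   ,  0.001]), 'gripper_force': np.float64(0.0), 'finger_gap': np.float64(1.002)}
scene 51.1741519381706 279.6104323378241 216.56209021452338 [-0.08887506  0.          0.          0.          0.        ] [[-0.752, -0.3, 0.586, -0.12], [-0.658, 0.315, -0.684, 0.712], [0.021, -0.901, -0.434, 0.569], [0.0, 0.0, 0.0, 1.0]]
top 43.12998694200209 278.877313325906 209.85509899277298 [0.01525679 0.         0.         0.         0.        ] [[-0.007, -0.99, 0.138, 0.352], [-1.0, 0.007, -0.003, -0.067], [0.002, -0.138, -0.99, 1.464], [0.0, 0.0, 0.0, 1.0]]
```

View pics/top0.png

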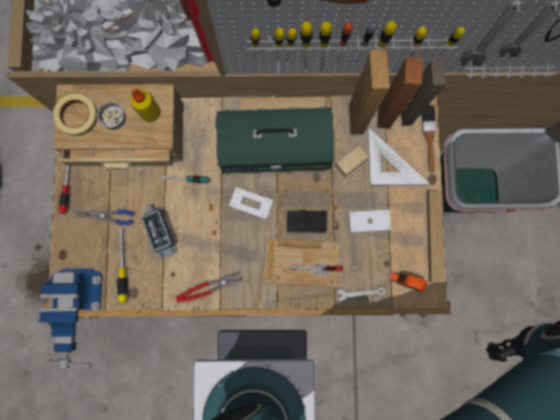

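View pics/scene0.png

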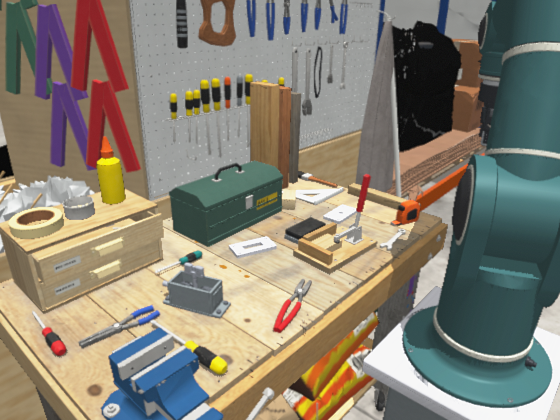

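The top view shows the slotted cover at pixel (251,203), the round-hole plate at (370,221) and the gear case at (158,231) with its wing nut.

```bash
cat > h.py <<'E'
import cv2,numpy as np
def K(c):
    f=c["img"].shape[0]/2/np.tan(np.radians(c["fov_y"])/2)
    return np.array([[f,0,c["cx"]],[0,f,c["cy"]],[0,0,1]])
def dirs(c,uv):
    p=cv2.undistortPoints(np.float64(uv).reshape(-1,1,2),K(c),np.float64(c["D"])).reshape(-1,2)
    return np.c_[p,np.ones(len(p))]
def plane(c,uv,z):
    T=np.array(c["T"]); d=dirs(c,uv)@T[:3,:3].T
    return T[:3,3]+d*((z-T[2,3])/d[:,2])[:,None]
def cloud(c):
    h,w=c["depth"].shape; v,u=np.mgrid[:h,:w]
    T=np.array(c["T"]); P=(dirs(c,np.c_[u.ravel(),v.ravel()])*c["depth"].reshape(-1,1))@T[:3,:3].T+T[:3,3]
    P[c["depth"].ravel()==0]=np.nan
    return P.reshape(h,w,3)
def rect(P):
    (x,y),(a,b),t=cv2.minAreaRect(np.float32(P[:,:2]))
    if a<b: a,b,t=b,a,t+90
    return np.round([x,y,a,b],4),round((t+90)%180-90,1)
E
python3 - <<'E'
import pickle; from h import *
c=pickle.load(open("a.pkl","rb"))["top"]; im=c["img"]
hsv=cv2.cvtColor(im,cv2.COLOR_BGR2HSV)
m=((hsv[...,2]>170)&(hsv[...,1]<40)).astype(np.uint8)
cs,hi=cv2.findContours(m,cv2.RETR_CCOMP,cv2.CHAIN_APPROX_NONE)
for k,q in enumerate(cs):
    x,y=q.reshape(-1,2).mean(0)
    if 220<x<400 and 180<y<245 and len(q)>8: print("hole" if hi[0][k][3]>=0 else "outer",x,y,rect(plane(c,q,.01)))
P=cloud(c); sub=np.zeros(m.shape,bool); sub[195:265,130:190]=1
for lo,hi_ in((.006,.03),(.05,.068),(.08,.11)):
    s=sub&(P[...,2]>lo)&(P[...,2]<hi_); print(lo,s.sum(),rect(P[s]) if s.sum()>3 else "", np.round(P[s].mean(0),4))
s=sub&(P[...,2]>.012); print("h max",np.nanmax(P[sub][:,2]),rect(P[s]))
cv2.imwrite("pics/case0.png",cv2.resize(im[185:275,120:290],None,fx=4.5,fy=4.5,interpolation=2))
E
```

```text
outer 369.8141592920354 220.32743362831857 (array([ 0.5244, -0.3224,  0.1094,  0.0553]), -86.9)
hole 369.8235294117647 220.35294117647058 (array([ 0.5245, -0.3218,  0.0178,  0.0155]), -45.9)
outer 250.54807692307693 202.52884615384616 (array([0.5762, 0.0062, 0.1092, 0.0549]), 69.7)
hole 250.51923076923077 202.57692307692307 (array([0.576 , 0.0065, 0.0608, 0.0269]), 69.5)
0.006 428 (array([0.5043, 0.2591, 0.1908, 0.1634]), -0.5) [0.4964 0.2529 0.0122]
0.05 294 (array([0.5003, 0.2578, 0.1102, 0.0529]), 21.4) [0.4986 0.2568 0.0578]
0.08 82 (array([0.4967, 0.2562, 0.0424, 0.0113]), 15.7) [0.4965 0.2553 0.0941]
h max 0.10338452560937683 (array([0.5011, 0.2622, 0.1751, 0.0841]), 40.1)
```

View pics/case0.png

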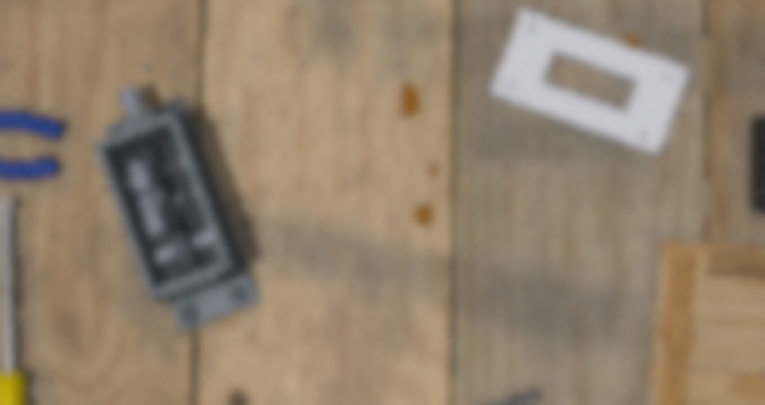

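```bash
python3 -m inch '[347,588,60,0,0,0.84,-1,347,588,60,0,0,0.84,-1,347,588,60,0,0,0.84,-1,347,588,60,0,0,0.84,-1,347,588,60,0,0,0.84,-1]' 60
```

```text
clock: 0.6
position: [0.3559, -0.3651, 0.2532]
orientation: [-0.0, 0.844, 0.536, -0.0]
wrist_force: [0.6, -0.3, 0.3]
finger_gap: 1.003
gripper_force: 0.0
```

```bash
python3 -m inch '[200,391,40,0,0,0.08,-1,200,391,40,0,0,0.08,-1,200,391,40,0,0,0.08,-1,200,391,40,0,0,0.08,-1,200,391,40,0,0,0.08,-1]' && python3 -m inch '[90,210,60,0,0,0,-1,90,210,60,0,0,0,-1,90,210,60,0,0,0,-1,90,210,60,0,0,0,-1,90,210,60,0,0,0,-1]'
python3 - <<'E'
from plant import arm; import pickle,cv2
c=arm.get_image("wrist"); pickle.dump(c,open("w1.pkl","wb")); cv2.imwrite("pics/w1.png",c["img"]); print(c["T"].round(3).tolist()); print(arm.read_state()["joint_pos"])
E
```

```text
clock: 1.1
position: [0.4691, -0.1436, 0.2761]
orientation: [0.0, 0.824, 0.567, -0.0]
wrist_force: [1.3, -1.8, -0.1]
finger_gap: 1.003
gripper_force: 0.0
clock: 1.6
position: [0.5592, 0.0676, 0.3365]
orientation: [-0.0, 0.823, 0.567, 0.0]
wrist_force: [-0.8, -0.2, -0.5]
finger_gap: 0.997
gripper_force: 0.0
[[0.934, -0.337, -0.114, 0.588], [-0.356, -0.884, -0.302, 0.146], [0.001, 0.323, -0.947, 0.479], [0.0, 0.0, 0.0, 1.0]]
[ 0.30992582  0.2748186  -0.6045517   1.61373719  0.15845345  1.30072441
 -0.67895052]
```

View pics/w1.png

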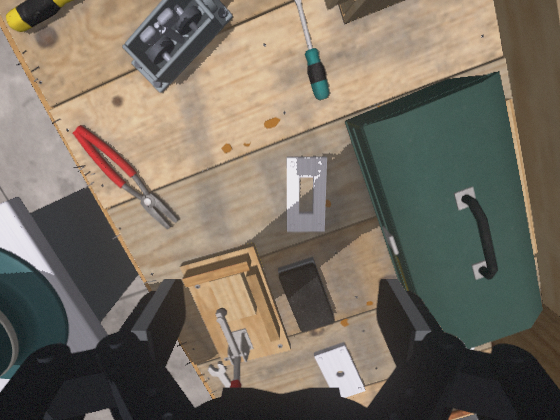

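The wrist view shows the slotted cover at pixel (306,194) and the case with its wing nut at about (178,38). I'll measure both from its depth.

Run:
```python
import pickle; from h import *
c=pickle.load(open("w1.pkl","rb")); P=cloud(c); Z=P[...,2]
def blob(lo,hi,x0,x1,y0,y1):
    s=np.zeros(Z.shape,bool); s[y0:y1,x0:x1]=1; s&=(Z>lo)&(Z<hi)
    n,l,st,_=cv2.connectedComponentsWithStats(s.astype(np.uint8)); k=1+st[1:,4].argmax(); q=P[l==k]
    print(lo,len(q),rect(q),"z",np.median(q[:,2]).round(4))
    ps,_=cv2.findContours((l==k).astype(np.uint8),cv2.RETR_CCOMP,cv2.CHAIN_APPROX_NONE)
    return q
print("bench",np.nanmedian(Z[130:150,200:300]))
blob(.005,.015,270,345,140,245)
blob(.050,.066,100,250,0,100)
blob(.077,.11,100,250,0,100)
hsv=cv2.cvtColor(c["img"],cv2.COLOR_BGR2HSV)
```

```text
bench -0.0005212110305954365
0.005 2382 (array([0.5749, 0.008 , 0.1108, 0.0551]), 69.5) z 0.0094
0.05 1351 (array([0.4949, 0.2574, 0.1006, 0.0525]), 21.4) z 0.0585
0.077 671 (array([0.4951, 0.2578, 0.0435, 0.0131]), 14.6) z 0.0942
```

```bash
python3 -m inch '[16,-61,-60,0,0,0,-1,16,-61,-110,0,0,0,-1,16,-61,-160,0,0,0,-1,16,-61,-210,0,0,0,-1,16,-61,-250,0,0,0,-1]' && python3 -m inch '[0,0,-35,0,0,0,-1,0,0,-60,0,0,0,-1,0,0,-78,0,0,0,-1,0,0,-88,0,0,0,-1,0,0,-88,0,0,0,-1]'
```

```text
clock: 2.15
position: [0.5743, 0.0032, 0.1027]
orientation: [-0.0, 0.824, 0.566, -0.0]
wrist_force: [1.4, -0.3, 0.3]
finger_gap: 1.003
gripper_force: 0.0
clock: 2.65
position: [0.5739, 0.0039, 0.0157]
orientation: [-0.001, 0.824, 0.567, -0.001]
wrist_force: [0.1, 0.3, 0.6]
finger_gap: 1.002
gripper_force: 0.0
```

```bash
python3 -m inch '[0,0,0,0,0,0,0,0,0,0,0,0,0,0.5,0,0,0,0,0,0,0.5,0,0,0,0,0,0,0.5,0,0,0,0,0,0,0.5]' 50
python3 - <<'E'
from plant import arm; import cv2
cv2.imwrite("pics/w2.png",arm.get_image("wrist")["img"])
E
```

```text
clock: 3.15
position: [0.5748, 0.0039, 0.017]
orientation: [0.0, 0.824, 0.567, 0.0]
wrist_force: [0.0, -0.1, -0.1]
finger_gap: 0.254
gripper_force: 0.0
```

View pics/w2.png

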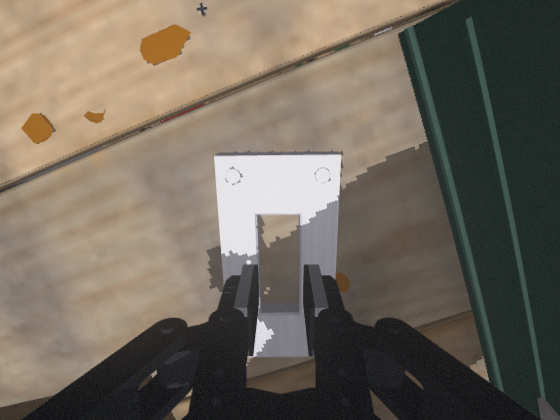

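The picture shows the fingers shut above the cover. The descent stopped at z = 17 mm because the first call was clipped, so I'll open, go down the rest and close.

```bash
python3 -m inch '[0,0,0,0,0,0,-1,0,0,0,0,0,0,-1,0,0,0,0,0,0,-1,0,3,0,0,0,0,-1,0,3,0,0,0,0,-1]' && python3 -m inch '[0,0,-10,0,0,0,-1,0,0,-19,0,0,0,-1,0,0,-19,0,0,0,-1,0,0,-19,0,0,0,-1,0,0,-19,0,0,0,-1]'
```

```text
clock: 3.7
position: [0.5746, 0.0075, 0.0167]
orientation: [-0.0, 0.824, 0.567, 0.0]
wrist_force: [-0.6, -0.3, 0.3]
finger_gap: 0.999
gripper_force: 0.0
clock: 4.2
position: [0.5748, 0.0069, -0.0022]
orientation: [-0.0, 0.824, 0.567, 0.0]
wrist_force: [-0.2, -0.3, 0.0]
finger_gap: 0.998
gripper_force: 0.0
```

```bash
python3 -m inch '[0,0,0,0,0,0,0.6,0,0,0,0,0,0,0.6,0,0,0,0,0,0,0.6,0,0,0,0,0,0,0.6,0,0,0,0,0,0,0.6]' 60
```

```text
clock: 4.7
position: [0.5748, 0.0069, -0.0016]
orientation: [0.0, 0.824, 0.567, 0.0]
wrist_force: [-3.6, -1.5, 11.2]
finger_gap: 0.633
gripper_force: 61.7
```

```bash
python3 -m inch '[0,0,15,0,0,0,0.6,0,0,50,0,0,0,0.6,0,0,100,0,0,0,0.6,0,0,150,0,0,0,0.6,0,0,200,0,0,0,0.6]' && python3 -m inch '[-16,50,0,0,0,0.15,0.6,-32,90,0,0,0,0.3,0.6,-48,130,0,0,0,0.45,0.6,-64,170,0,0,0,0.6,0.6,-80,205,0,0,0,0.74,0.6]'
```

```text
clock: 5.2
position: [0.5741, 0.0071, 0.2006]
orientation: [-0.0, 0.824, 0.567, 0.0]
wrist_force: [0.8, -1.6, -1.2]
finger_gap: 0.633
gripper_force: 64.7
clock: 5.7
position: [0.4935, 0.2137, 0.1988]
orientation: [0.0, 0.56, 0.828, 0.0]
wrist_force: [0.9, 0.2, -1.6]
finger_gap: 0.632
gripper_force: 64.7
```

Cover is held. Finish the rotation, then look.

```bash
python3 -m inch '[1,44,0,0,0,0.15,0.6,1,44,0,0,0,0.3,0.6,1,44,0,0,0,0.45,0.6,1,44,0,0,0,0.6,0.6,1,44,0,0,0,0.74,0.6]' && python3 -m inch '[0,0,0,0,0,0.15,0.6,0,0,0,0,0,0.3,0.6,0,0,0,0,0,0.45,0.6,0,0,0,0,0,0.6,0.6,0,0,0,0,0,0.74,0.6]'
python3 - <<'E'
from plant import arm; import cv2,pickle
from h import *
s=arm.read_state(); print(s["joint_pos"].round(2) if hasattr(s["joint_pos"],"round") else s["joint_pos"],s["position"],2*np.degrees(np.arctan2(s["orientation"][2],s["orientation"][1])))
c=arm.get_image("wrist"); pickle.dump(c,open("w3.pkl","wb")); cv2.imwrite("pics/w3.png",c["img"])
E
```

```text
clock: 6.2
position: [0.4954, 0.2558, 0.1985]
orientation: [0.0, 0.223, 0.975, -0.0]
wrist_force: [-0.4, -1.4, -1.8]
finger_gap: 0.635
gripper_force: 64.7
clock: 6.7
position: [0.4956, 0.2556, 0.1985]
orientation: [0.0, -0.144, 0.99, -0.0]
wrist_force: [0.8, -0.6, -1.8]
finger_gap: 0.634
gripper_force: 64.7
[ 0.29  0.57 -1.1   1.79  0.56  1.14  0.86] [0.49558986 0.25562056 0.19852226] 196.5742480150587
```

View pics/w3.png

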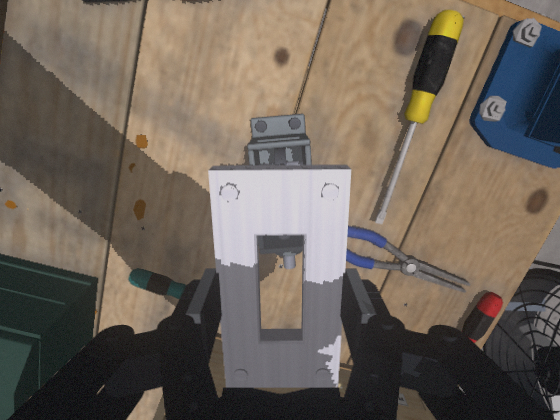

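The cover hangs level in the fingers (slot centre at pixel (281,285)) with the case below it. I'll check the offset and tilt of the held cover.

Run:
```python
import pickle; from h import *
c=pickle.load(open("w3.pkl","rb")); P=cloud(c)
v=cv2.cvtColor(c["img"],cv2.COLOR_BGR2HSV)
s=(P[...,2]>.195)&(P[...,2]<.222); s[:, :205]=0; s[:,355:]=0; s[:160]=0
print(rect(P[s]), np.median(P[s],0))
q=P[s]; A=np.c_[q[:,:2]-q[:,:2].mean(0),np.ones(len(q))]; print(np.linalg.lstsq(A,q[:,2],rcond=None)[0])
# slot corners in the picture onto the cover top plane
uv=[(257,235),(306,235),(303,340),(260,340)]; w=plane(c,uv,np.median(q[:,2])); print(w.round(4).tolist(),w.mean(0))
s=(P[...,2]>.045)&(P[...,2]<.066)
s[160:]=0; print("case rim visible",rect(P[s]))
```

```text
(array([0.4939, 0.2557, 0.1117, 0.0667]), 17.0) [0.48091737 0.25287908 0.20929219]
[ 0.00371259 -0.00206215  0.20924753]
[[0.4701, 0.2386, 0.2093], [0.4642, 0.2582, 0.2093], [0.5153, 0.2734, 0.2093], [0.5211, 0.254, 0.2093]] [0.49268986 0.25605832 0.20929219]
case rim visible (array([0.4217, 0.3471, 0.2666, 0.0702]), -59.6)
```

```bash
python3 -m inch '[1,2,-10,0,0,0.035,0.6,1,2,-40,0,0,0.035,0.6,1,2,-70,0,0,0.035,0.6,1,2,-95,0,0,0.035,0.6,1,2,-110,0,0,0.035,0.6]' && python3 -m inch '[0,0,-8,0,0,0,0.6,0,0,-16,0,0,0,0.6,0,0,-21,0,0,0,0.6,0,0,-25,0,0,0,0.6,0,0,-25,0,0,0,0.6]'
```

```text
clock: 7.25
position: [0.4959, 0.2575, 0.0857]
orientation: [-0.001, -0.157, 0.988, -0.001]
wrist_force: [0.6, 0.0, -0.8]
finger_gap: 0.635
gripper_force: 64.7
clock: 7.75
position: [0.4967, 0.2579, 0.0627]
orientation: [0.0, -0.158, 0.987, -0.0]
wrist_force: [-0.3, 0.6, -0.1]
finger_gap: 0.627
gripper_force: 64.7
```

```bash
python3 -m inch '[0,0,-2,0,0,0,0.6,0,0,-3,0,0,0,0.6,0,0,-4,0,0,0,0.6,0,0,-5,0,0,0,0.6,0,0,-5,0,0,0,0.6]'
```

```text
clock: 8.25
position: [0.4968, 0.2579, 0.0584]
orientation: [0.0, -0.158, 0.987, -0.0]
wrist_force: [-4.3, -4.9, 13.3]
finger_gap: 0.631
gripper_force: 66.3
```

```bash
python3 -m inch '[0,0,0,0,0,0,-1,0,0,0,0,0,0,-1,0,0,0,0,0,0,-1,0,0,0,0,0,0,-1,0,0,0,0,0,0,-1]' && python3 -m inch '[0,0,20,0,0,0,-1,0,0,50,0,0,0,-1,0,0,90,0,0,0,-1,0,0,120,0,0,0,-1,0,0,120,0,0,0,-1]'
python3 - <<'E'
from plant import arm; import cv2,pickle
from h import *
c=arm.get_image("wrist"); pickle.dump(c,open("w4.pkl","wb")); cv2.imwrite("pics/w4.png",c["img"])
P=cloud(c);Z=P[...,2]; q=np.zeros(Z.shape,bool); q[150:,205:355]=1; R=np.hypot(P[...,0]-.496,P[...,1]-.258)
for lo,hi in((.063,.074),(.08,.104)):
    s=(Z>lo)&(Z<hi)&(R<.075); print(s.sum(),rect(P[s]),np.median(Z[s]))
s=(Z>.063)&(Z<.074)&(R<.06);q=P[s];print(np.linalg.lstsq(np.c_[q[:,:2]-q[:,:2].mean(0),np.ones(len(q))],q[:,2],rcond=None)[0])
E
```

```text
clock: 8.75
position: [0.4966, 0.2579, 0.0577]
orientation: [0.0, -0.158, 0.987, -0.0]
wrist_force: [-0.9, -0.5, -1.0]
finger_gap: 0.999
gripper_force: 0.0
clock: 9.25
position: [0.4978, 0.2592, 0.1828]
orientation: [0.003, -0.159, 0.987, 0.001]
wrist_force: [0.6, -0.1, -1.0]
finger_gap: 1.005
gripper_force: 0.0
7858 (array([0.4947, 0.2579, 0.11  , 0.0562]), 18.8) 0.06919953576220583
869 (array([0.4939, 0.2579, 0.0434, 0.0128]), 18.6) 0.0958111727887066
[-0.00055887 -0.00166029  0.06918494]
```

View pics/w4.png

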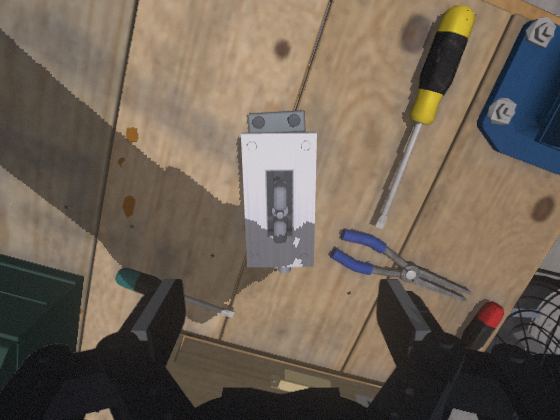

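The cover is seated level (top at 69 mm) with the wing nut standing through the slot at pixel (280,208). Next I grip the nut.

```bash
python3 -m inch '[-2,0,-20,0,0,0,0,-2,0,-50,0,0,0,0,-2,0,-75,0,0,0,0,-2,0,-90,0,0,0,0,-2,0,-101,0,0,0,0]' && python3 -m inch '[0,0,0,0,0,0,0,0,0,0,0,0,0,1,0,0,0,0,0,0,1,0,0,0,0,0,0,1,0,0,0,0,0,0,1]' 40
```

```text
clock: 9.8
position: [0.4943, 0.2579, 0.0759]
orientation: [-0.0, -0.159, 0.987, -0.0]
wrist_force: [0.4, 0.3, -0.5]
finger_gap: 0.501
gripper_force: 0.0
clock: 10.3
position: [0.4952, 0.2578, 0.0776]
orientation: [0.001, -0.158, 0.987, -0.0]
wrist_force: [-0.4, -2.3, 6.9]
finger_gap: 0.103
gripper_force: 43.6
```

```bash
python3 -m inch '[0,0,0,0,0,-0.1,1,0,0,0,0,0,-0.2,1,0,0,-1,0,0,-0.3,1,0,0,-1,0,0,-0.4,1,0,0,-1,0,0,-0.5,1]' && python3 -m inch '[0,0,0,0,0,-0.1,1,0,0,0,0,0,-0.2,1,0,0,-1,0,0,-0.3,1,0,0,-1,0,0,-0.4,1,0,0,-1,0,0,-0.5,1]'
```

```text
clock: 10.8
position: [0.4952, 0.2581, 0.0766]
orientation: [0.001, 0.093, 0.996, 0.0]
wrist_force: [1.8, -0.4, 4.1]
finger_gap: 0.104
gripper_force: 43.3
clock: 11.3
position: [0.4954, 0.2583, 0.0757]
orientation: [0.001, 0.336, 0.942, 0.001]
wrist_force: [2.0, 1.2, 0.6]
finger_gap: 0.108
gripper_force: 43.0
```

```bash
python3 -m inch '[0,0,0,0,0,-0.08,1,0,0,0,0,0,-0.16,1,0,0,-1,0,0,-0.24,1,0,0,-1,0,0,-0.31,1,0,0,-1,0,0,-0.31,1]'; python3 -c "
from plant import arm;s=arm.read_state();print(s['wrist_torque'],s['joint_pos'])"
```

```text
clock: 11.8
position: [0.4955, 0.2584, 0.0748]
orientation: [0.001, 0.477, 0.879, 0.001]
wrist_force: [2.5, 1.2, 5.8]
finger_gap: 0.109
gripper_force: 43.5
[ 0.0641412  -0.56488753 -0.07556081] [-0.01069542  0.59774489 -0.6769171   1.88373422  0.49774504  0.83210754
 -0.37027916]
```

```bash
python3 -m inch '[0,0,0,0,0,0,0,0,0,0,0,0,0,0,0,0,0,0,0,0,0,0,0,0,0,0,0,0,0,0,0,0,0,0,0]' && python3 -m inch '[0,0,20,0,0,0,0,0,0,50,0,0,0,0,0,0,90,0,0,0,0,0,0,120,0,0,0,-1,0,0,120,0,0,0,-1]'
python3 - <<'E'
from plant import arm; import cv2
from h import *
c=arm.get_image("wrist"); cv2.imwrite("pics/w5.png",c["img"])
P=cloud(c);Z=P[...,2]; R=np.hypot(P[...,0]-.496,P[...,1]-.258)
for lo,hi in((.063,.0735),(.08,.104)):
    s=(Z>lo)&(Z<hi)&(R<.075); print(s.sum(),rect(P[s]),np.median(Z[s]))
E
```

```text
clock: 12.3
position: [0.4946, 0.2578, 0.0736]
orientation: [-0.0, 0.476, 0.88, -0.0]
wrist_force: [-0.4, -0.4, 0.2]
finger_gap: 0.502
gripper_force: 0.0
clock: 12.8
position: [0.496, 0.2589, 0.1974]
orientation: [0.002, 0.476, 0.88, 0.002]
wrist_force: [0.5, 0.8, 0.1]
finger_gap: 0.825
gripper_force: 0.0
6915 (array([0.4944, 0.258 , 0.1102, 0.0569]), 18.9) 0.06932960370275476
710 (array([0.494 , 0.259 , 0.0428, 0.0119]), -54.0) 0.09346731445323
```

View pics/w5.png

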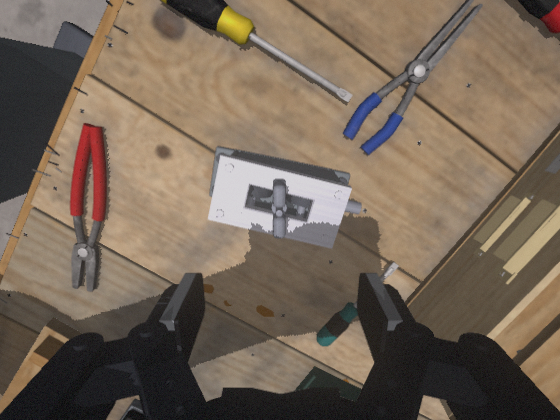

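The cover is flat and square, and the nut lies across it at pixel (280,208). It reads about 1.3 rad, just short of snug, so I'll regrip and take up the last bit.

```bash
python3 -m inch '[0,0,-30,0,0,0,0,0,0,-65,0,0,0,0,0,0,-95,0,0,0,0,0,0,-110,0,0,0,0,0,0,-119,0,0,0,0]' && python3 -m inch '[0,0,0,0,0,0,0,0,0,0,0,0,0,1,0,0,0,0,0,0,1,0,0,0,0,0,0,1,0,0,0,0,0,0,1]' 40 && python3 -m inch '[0,0,0,0,0,-0.03,1,0,0,0,0,0,-0.06,1,0,0,0,0,0,-0.09,1,0,0,0,0,0,-0.1,1,0,0,0,0,0,-0.1,1]'; python3 -c "
from plant import arm;s=arm.read_state();print(s['wrist_torque'])"
```

```text
clock: 13.35
position: [0.4939, 0.2577, 0.0731]
orientation: [-0.001, 0.476, 0.88, -0.001]
wrist_force: [-0.1, 0.4, 0.2]
finger_gap: 0.499
gripper_force: 0.0
clock: 13.85
position: [0.4954, 0.2583, 0.0757]
orientation: [0.001, 0.476, 0.879, 0.001]
wrist_force: [2.2, 1.0, 6.6]
finger_gap: 0.106
gripper_force: 43.8
clock: 14.35
position: [0.4955, 0.2584, 0.0756]
orientation: [0.001, 0.519, 0.855, 0.001]
wrist_force: [2.8, 1.5, 6.3]
finger_gap: 0.102
gripper_force: 48.6
[ 0.12793374 -0.60691821  0.84573466]
```

Wrist torque is up to 0.85 N·m, so the nut is at its stop. Release and check.

```bash
python3 -m inch '[0,0,0,0,0,0,0,0,0,0,0,0,0,0,0,0,0,0,0,0,0,0,0,0,0,0,0,0,0,0,0,0,0,0,0]' && python3 -m inch '[0,0,20,0,0,0,0,0,0,50,0,0,0,0,0,0,90,0,0,0,0,0,0,120,0,0,0,0,0,0,120,0,0,0,0]'
python3 - <<'E'
from plant import arm
from h import *
c=arm.get_image("wrist")
P=cloud(c);Z=P[...,2]; R=np.hypot(P[...,0]-.496,P[...,1]-.258)
for lo,hi in((.063,.0735),(.08,.104)):
    s=(Z>lo)&(Z<hi)&(R<.075); print(s.sum(),rect(P[s]),np.median(Z[s]))
    if lo<.07: q=P[s&(R<.06)];print(np.linalg.lstsq(np.c_[q[:,:2]-q[:,:2].mean(0),np.ones(len(q))],q[:,2],rcond=None)[0]); ok=len(q)>3000
if ok: print(arm.sign_off())
E
```

```text
clock: 14.85
position: [0.4946, 0.2578, 0.0747]
orientation: [-0.0, 0.519, 0.855, -0.0]
wrist_force: [-0.4, 0.2, 0.5]
finger_gap: 0.501
gripper_force: 0.0
clock: 15.35
position: [0.496, 0.2589, 0.1985]
orientation: [0.002, 0.519, 0.855, 0.002]
wrist_force: [-0.3, 0.4, -0.4]
finger_gap: 0.499
gripper_force: 0.0
6881 (array([0.4944, 0.2581, 0.1104, 0.0568]), 18.8) 0.06934984986828313
[ 0.00120622 -0.00694242  0.06923735]
704 (array([0.4941, 0.2589, 0.0429, 0.0121]), -62.7) 0.09347142394682477
the job is handed in; nothing more can be done
None
```

The job is handed in (no verdict was shown): the slotted cover measured flat, centred and square on the gear case, and the wing nut is turned to its stop at about 1.4 rad, with the gripper lifted clear at about 15 s of the 45 s limit.

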